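# Clamp a glass colour bar with the torque-limited knob

## Task

Push the glass bar along its V-bed, gently, until its far end is fully home against the end stop, then screw the clamp pad down on it by turning the round knob clockwise until the knob's ratchet slips: stop after two to four clicks and let go, with the bar still home and clamped. Do not shove the glass or wrench the clamp about, and leave the tray, the jar and the paddle alone.

Things in the scene. Friction and masses are not known exactly. Their poses are not given: they have to be found in the camera images.
- fixture: grey bar clamp bolted down: bed plate 220 x 120 x 18 mm, an aluminium V-bed 150 mm long, a bridge over it (104 mm wide, top 113 mm above the table) carrying the screw, a dark steel stop plate at the far end. Origin on the table; x along the V to the stop, z up. The V starts 60 mm before the origin; bridge 35 mm past it
- stop_face (a point): centre of the stop plate's face that the bar's far end must meet, at the height of the bar's axis (45 mm above the table); axes as the fixture's
- bar: dark blue glass rod, 30 mm thick, 150 mm long, 0.2 to 0.35 kg, lying loose in the V-bed, 20 to 40 mm short of the stop, its near end sticking out of the V towards the robot. Origin at its middle, on its axis; x along the rod towards the stop
- bar_near_end (a point): centre of the bar's near end face (robot side), 45 mm above the table; only the bed plate (18 mm high) is below it. The V is polished: the bar slides at about 2 N
- bar_far_end (a point): centre of the bar's far end face, 150 mm from the near one
- jaw: clamp pad (24 mm round, black rubber) with its screw and the knob on top; origin at the centre of the pad's underside. It starts 2 to 8 mm above the bar and does not turn; the knob goes down with it
- knob_grip (a point): point on the upright axis of the dark steel knurled round knob, at the height to grip it. The knob is 44 mm in diameter and 30 mm high; this point is 20 mm above its underside and 10 mm under its top, and it stays 40 mm or more above the bridge. Turned clockwise seen from above the knob sinks 2.4 mm per rad (15 mm a turn)
- screw (a joint): angle of the clamp screw and its steel collar (below the knob), rad; grows as it is tightened (clockwise from above), lowering the pad 2.4 mm per rad; takes about 0.19 N m to turn, stays where it is left
- ratchet (a joint): angle by which the knob has slipped past the collar, rad; 0 at the start and while the screw runs freely with the knob. Once the pad bears on the bar, the knob slips at about 0.26 N m and each click adds 0.52 rad (12 a turn), felt as a saw-tooth in the moment about the upright axis
- tray: empty aluminium tray, 220 x 160 x 45 mm, to be left alone; origin at the centre of its underside
- jar: glass jar with steel cap, 70 mm thick, 110 mm high, to be left alone; origin at the centre of its underside
- paddle: black graphite paddle (blade 110 x 75 x 14 mm) with a wooden handle, 300 mm long in all, lying flat, to be left alone; origin on its long axis near the middle, blade to +x

How it is judged:
By the outcome, as a careful person would: the job done as asked, in the order asked, and still so for the second after the job is handed in, with the robot touching nothing.
It also fails if it takes over 72 s, if anything falls off the work surface, if the arm or the gripper's body presses on something with over 40 N, if the wrist force passes 120 N, or if a joint passes its speed limit or range.

## Robot

A 6-joint arm with a two-finger parallel gripper is mounted at the origin on the work surface. World frame = base frame: x ahead of the robot, y to its left, z up, the work surface at z = 0. Lengths are in m, angles in rad, forces in N, time in s.
With the tool pointing down it reaches from about 0.3 to 0.875 m from the base axis. Payload 6.4 kg.
Tool frame: the origin (TCP) lies at the very end of the fingers, on their centre line; the grasp point (between the pads) lies 19 mm behind it; z points along the fingers, y is the line along which they close (so a half turn about z gives the same grasp; the last joint's range is limited). The gripper opens to 85 mm and grips with 20 to 120 N. Pads are 22 mm wide; open, the fingers measure 114 mm over their backs; the gripper's body (76 mm by 85 mm) begins 54 mm behind the grasp point. The pads swing forward as they close: fully open they stand 13 mm farther back than shut.
Start: joints at [-1.538, 0.181, 1.607, -0, 1.354, -0.206], TCP at [0.136, -0.559, 0.231] pointing down, gripper open.
Joint ranges: [-2.99, 2.99], [-0.89, 2.07], [0.3, 2.58], [-1.14, 4.28], [0, 2.63], [-3.12, 3.12]. Speed limits (rad/s): [2.57, 2.57, 3.01, 3.14, 3.14, 3.14].

## Interface

Orientations are given as a unit quaternion [w, x, y, z].
In Python, from bench import ctrl, eyes gives the robot as it stands (ctrl), with the cameras (eyes).
- The arm moves only by the shell command python3 jog.py, which reads ROWS from standard input. ROWS is a JSON list of rows, 1 to 10 of them, each of 7 numbers: dx, dy, dz in shares of 0.5 m (1.0 is 0.5 m), then a rotation vector rx, ry, rz in fractions of the full range, 1 being 360 degrees, then the opening from 0.0 (shut) to 1.0 (fully open); each row is the pose to reach, as a shift and turn from the pose commanded when the command began, along the tool's axes at that moment; what a row does not reach only later rows make up. A row lasts 1/8 s, in which the tool goes at most 0.0625 m and 0.188 rad, less where a joint would pass 70% of its speed; a pose out of reach is approached as far as the arm can. The fingers move at their own pace and stop on an object; the grip force is fixed at half the most. Time passes only in rows, so rows that do not move let the fingers close. It prints the time, the measured TCP pose, the force, the opening and the grip force at its end. Shift and turn numbers lie between -1 and 1, and a call with a number outside is refused. Input that does not fit is refused with a message, and nothing moves.
- ctrl.get_obs(): the state, without advancing time (a new reading comes with each control period).
- eyes.camera(name): name is "side" or "top" or "wrist"; returns the picture (384x512x3 uint8, blue, green, red); there is no depth.
- eyes.camera_params(name): a dict with "fovy" (degrees; the focal length in pixels is half the picture's height over the tangent of half this angle, whatever the lens; pixels are square), "cx", "cy" (the principal point, pixels), "view" (4x4, takes a point from world to camera coordinates). Camera axes: x right, y up, looking along -z (the intrinsics and any distortion apply to the point x, -y, -z); pixel columns grow to the right and rows downward; lengths in m; the calibration is good to about 2 mm. The wrist camera is an equidistant fisheye: a pixel r from the principal point sees the ray r / f radians off the axis. A picture is of the moment at which its call begins: read the wrist's pose just before it. camera_params takes no time and is no camera call; for the wrist camera it gives the pose at the moment of the call.
- ctrl.hand_in(): hands the job in; it is judged then, once.
The state is a dict: "time_s": time; "q": joint angles; "dq": joint speeds; "joint_efforts": joint torques, N m; "eef_pos": TCP position; "eef_rot": TCP orientation; "wrist_force": force on the tool from outside, world axes, zero at the start; "torque": the same for the moment, N m; "opening": opening from 0.0 (shut) to 1.0 (fully open); "grasp_force": force on a finger pad.
Only numpy, scipy, OpenCV 4.12 (cv2) and the standard library are available. Lean on these libraries where they do the work, as an engineer would, in place of code of your own. Each camera call takes 0.05 s, during which the arm holds its last target. There are 200 camera calls.

## Working session

There is one attempt and no reset: what is moved stays moved. The work goes in short steps, Python scripts to look and compute and a shell command to move; the robot and the scene stay as the last step left them, time stands still between calls to the robot, and variables do not carry over. Pictures are saved under pics/ and viewed, at most 10 in all, crops included, and the job is handed in when it is done.

```bash
ls; mkdir -p pics
python3 - <<'E'
from bench import ctrl, eyes
import cv2,numpy as np
for n in("side","top"):
    im=eyes.camera(n);cv2.imwrite(f"pics/{n}0.png",im)
    print(n,{k:np.round(v,4).tolist() for k,v in eyes.camera_params(n).items() if not isinstance(v,str)})
o=ctrl.get_obs();print({k:np.round(v,3).tolist() for k,v in o.items()})
E
```

```text
bench.py
jog.py
pics
side {'fovy': 52.1483, 'cx': 256.1571, 'cy': 190.135, 'view': [[-0.814, -0.5809, 0.0031, 0.4511], [0.4066, -0.5659, 0.7172, -0.3311], [-0.4149, 0.5851, 0.6968, -1.0741], [0.0, 0.0, 0.0, 1.0]]}
top {'fovy': 43.6409, 'cx': 259.7114, 'cy': 180.3729, 'view': [[0.0258, -0.9995, -0.0162, -0.0009], [0.9927, 0.0237, 0.1186, -0.5731], [-0.1182, -0.0191, 0.9928, -1.5396], [0.0, 0.0, 0.0, 1.0]]}
{'time_s': 0.1, 'q': [-1.538, 0.181, 1.608, 0.0, 1.354, -0.206], 'dq': [0.001, -0.001, -0.003, 0.003, -0.002, 0.0], 'joint_efforts': [-0.0, -44.588, -35.224, -0.0, 0.004, 0.0], 'eef_pos': [0.136, -0.558, 0.23], 'eef_rot': [-0.001, 0.993, 0.119, 0.0], 'wrist_force': [0.241, 0.894, -0.46], 'torque': [-0.031, 0.004, 0.025], 'grasp_force': 0.0, 'opening': 0.998}
```

View pics/side0.png

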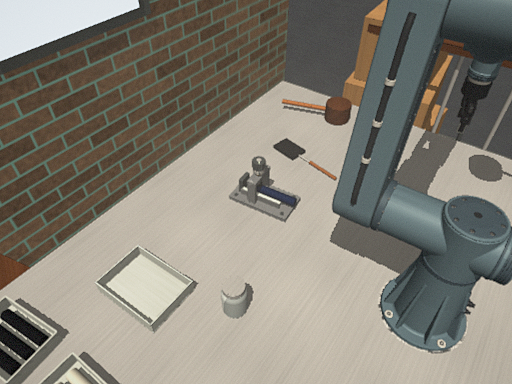

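View pics/top0.png

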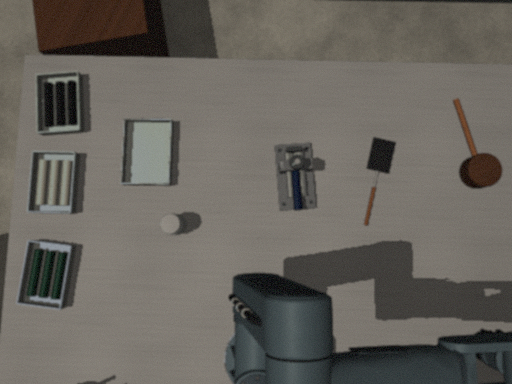

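Side view: the fixture is around (265,195), with its knob at (259,162) and the blue bar at (275,195). Top view: bed plate from (277,143) to (315,210), knob near (296,160), and the bar's near end near (297,208).

```bash
cat > h.py <<'E'
from bench import ctrl, eyes
import cv2,numpy as np
from scipy.spatial.transform import Rotation as R
def ray(n,px,P=None):
    P=P or eyes.camera_params(n);V=np.array(P["view"]);f=192/np.tan(np.radians(P["fovy"])/2)
    u=np.array([(px[0]-P["cx"]),(px[1]-P["cy"])])/f
    if n=="wrist":
        t=np.hypot(*u);d=np.array([*(u/max(t,1e-9)*np.sin(t)),np.cos(t)])
    else: d=np.array([*u,1.])
    d=d*[1,-1,-1];d=V[:3,:3].T@d;return -V[:3,:3].T@V[:3,3],d/np.linalg.norm(d)
def plane(n,px,z,P=None):
    o,d=ray(n,px,P);return o+d*(z-o[2])/d[2]
def meet(r):
    A=sum(np.eye(3)-np.outer(d,d) for o,d in r);b=sum((np.eye(3)-np.outer(d,d))@o for o,d in r)
    p=np.linalg.solve(A,b);return p,max(np.linalg.norm((np.eye(3)-np.outer(d,d))@(p-o)) for o,d in r)
def toolpose():
    o=ctrl.get_obs();q=o["eef_rot"];return np.array(o["eef_pos"]),R.from_quat([*q[1:],q[0]])
E
python3 - <<'E'
from h import *
a=cv2.imread("pics/top0.png")[130:220,260:335];b=cv2.imread("pics/side0.png")[145:225,220:310]
a=cv2.resize(a,None,fx=5,fy=5,interpolation=2);b=cv2.resize(b,None,fx=4.5,fy=4.5,interpolation=2)
c=np.zeros((450,790,3),np.uint8);c[:,:375]=a;c[:b.shape[0],380:380+b.shape[1]]=b;cv2.imwrite("pics/c0.png",c)
for p,z in(((296,160),.14),((297,208),.045),((277,145),.018),((312,144),.018),((315,207),.018),((279,210),.018)):print(p,plane("top",p,z).round(3))
print(meet([ray("top",(296,160)),ray("side",(259,162))]))
p,r=toolpose();print(r.as_matrix().round(3))
E
```

```text
(296, 160) [ 0.626 -0.098  0.14 ]
(297, 208) [ 0.485 -0.11   0.045]
(277, 145) [ 0.695 -0.041  0.018]
(312, 144) [ 0.701 -0.158  0.018]
(315, 207) [ 0.491 -0.17   0.018]
(279, 210) [ 0.478 -0.052  0.018]
(array([ 0.61902214, -0.09921273,  0.16095286]), np.float64(0.003980499993504929))
[[ 0.972  0.236 -0.   ]
 [ 0.236 -0.972  0.002]
 [ 0.    -0.002 -1.   ]]
```

View pics/c0.png

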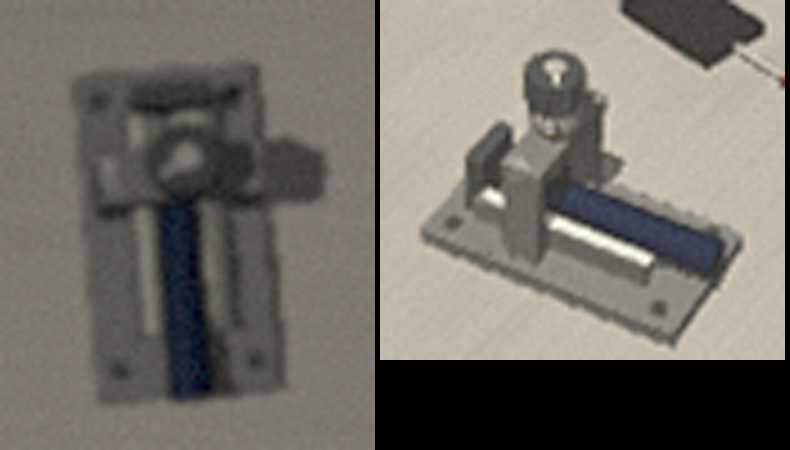

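The crop shows the rod's near end about flush with the bed plate's robot-side edge. The knob stands on the bridge and the stop plate is beyond it. I'm moving the wrist camera over the near side to measure.

Careful with the scale: shifts go in shares of 0.5 m and turns go in shares of 360 degrees. That gives: 0.41 m / 0.5 = 0.82, -0.16 m / 0.5 = -0.32, 0.16 rad / 6.2832 = 0.0255.

```bash
echo '[[0.09,-0.08,-0.02,0,0,0.0032,0],[0.18,-0.16,-0.04,0,0,0.0064,0],[0.27,-0.24,-0.06,0,0,0.0095,0],[0.36,-0.32,-0.08,0,0,0.0127,0],[0.45,-0.4,-0.1,0,0,0.0159,0],[0.54,-0.48,-0.12,0,0,0.0191,0],[0.63,-0.56,-0.14,0,0,0.0223,0],[0.72,-0.64,-0.14,0,0,0.0255,0],[0.82,-0.72,-0.14,0,0,0.0293,0],[0.82,-0.72,-0.14,0,0,0.0293,0]]' | python3 jog.py
echo '[[0,0,0,0,0,0,0],[0,0,0,0,0,0,0]]' | python3 jog.py
python3 - <<'E'
from h import *
import pickle
p,r=toolpose();print(p.round(3),r.as_matrix().round(3).tolist(),ctrl.get_obs()["q"])
P=eyes.camera_params("wrist");im=eyes.camera("wrist");cv2.imwrite("pics/w1.png",im);pickle.dump(P,open("w1.pkl","wb"));print(P)
cv2.imwrite("pics/w1b.png",cv2.resize(im,(800,600),interpolation=2))
E
```

```text
time_s: 1.35
eef_pos: [0.4506, -0.1081, 0.301]
eef_rot: [-0.001, 1.0, 0.031, -0.0]
wrist_force: [-0.0, -1.3, -0.9]
opening: -0.004
grasp_force: 0.0
time_s: 1.6
eef_pos: [0.4486, -0.1131, 0.3011]
eef_rot: [0.0, 1.0, 0.026, -0.0]
wrist_force: [0.4, -0.1, 0.3]
opening: -0.004
grasp_force: 0.0
[ 0.449 -0.113  0.301] [[0.999, 0.053, -0.001], [0.053, -0.999, -0.0], [-0.001, 0.0, -1.0]] [-5.04130252e-01 -1.33015551e-01  1.78657145e+00 -3.54586732e-04
  1.48846802e+00  1.01385984e+00]
{'fovy': 65.70646984690485, 'cx': 265.91238376945046, 'cy': 192.5369032707568, 'view': array([[ 5.25051449e-02, -9.98620653e-01,  3.06305911e-05,
        -1.37378040e-01],
       [ 9.53028717e-01,  5.00988650e-02, -2.98707830e-01,
        -3.61533989e-01],
       [ 2.98294273e-01,  1.57128897e-02,  9.54344608e-01,
        -5.77696852e-01],
       [ 0.00000000e+00,  0.00000000e+00,  0.00000000e+00,
         1.00000000e+00]])}
```

View pics/w1b.png

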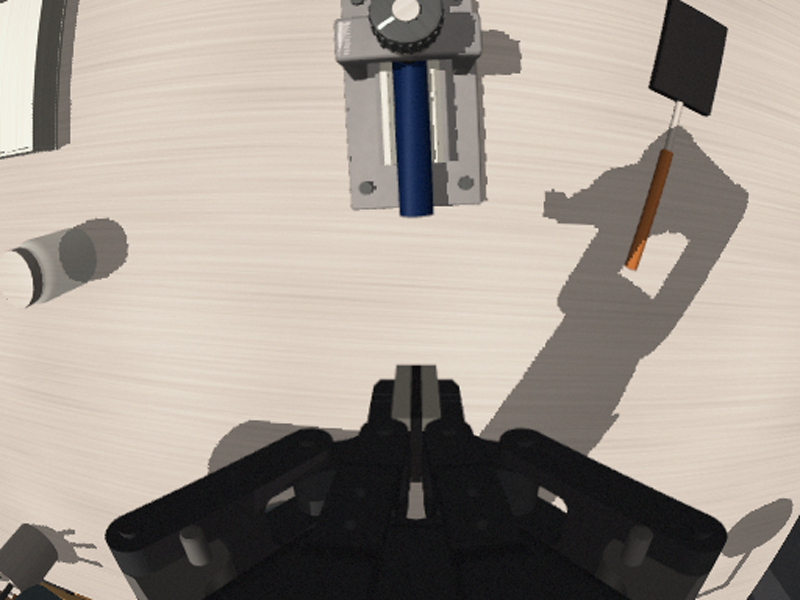

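Wrist view (×1.56 scale): the near end face is at about (417,215), and the knob top is cut off near (405,10). I'm going forward for the second view.

Scaled: 0.1 m / 0.5 = 0.2, 0.05 m / 0.5 = 0.1.

```bash
echo '[[0.1,0,0,0,0,0,0],[0.2,0,0,0,0,0,0],[0.2,0,0,0,0,0,0],[0.2,0,0,0,0,0,0]]' | python3 jog.py
python3 - <<'E'
from h import *
import pickle
P=eyes.camera_params("wrist");im=eyes.camera("wrist");cv2.imwrite("pics/w2.png",im);pickle.dump(P,open("w2.pkl","wb"))
print(toolpose()[0])
for n in("w1","w2"):
    im=cv2.imread(f"pics/{n}.png").astype(int);b,g,r=im[...,0],im[...,1],im[...,2]
    m=((b>r+35)&(b>g+25)).astype(np.uint8);k,l,s,c=cv2.connectedComponentsWithStats(m)
    i=1+np.argmax(s[1:,4]);print(n,s[i]);ys,xs=np.where(l==i);print([(y,xs[ys==y].min(),xs[ys==y].max()) for y in range(ys.min(),ys.max()+1,8)],ys.max())
im=cv2.imread("pics/w2.png");cv2.imwrite("pics/w2b.png",cv2.resize(im[0:260,150:400],None,fx=2.3,fy=2.3,interpolation=2))
E
```

```text
time_s: 2.15
eef_pos: [0.5482, -0.1074, 0.3008]
eef_rot: [-0.0, 1.0, 0.027, -0.001]
wrist_force: [-0.3, 0.8, 0.2]
opening: -0.004
grasp_force: 0.0
[ 0.54814236 -0.10732733  0.30132474]
w1 [ 252   42   23   96 1704]
[(42, np.int64(260), np.int64(263)), (50, np.int64(252), np.int64(269)), (58, np.int64(253), np.int64(270)), (66, np.int64(253), np.int64(271)), (74, np.int64(253), np.int64(270)), (82, np.int64(254), np.int64(271)), (90, np.int64(254), np.int64(270)), (98, np.int64(254), np.int64(271)), (106, np.int64(255), np.int64(272)), (114, np.int64(255), np.int64(272)), (122, np.int64(256), np.int64(272)), (130, np.int64(256), np.int64(272))] 137
w2 [ 253  133   21   78 1330]
[(133, np.int64(253), np.int64(271)), (141, np.int64(254), np.int64(271)), (149, np.int64(254), np.int64(272)), (157, np.int64(255), np.int64(272)), (165, np.int64(255), np.int64(272)), (173, np.int64(255), np.int64(272)), (181, np.int64(256), np.int64(272)), (189, np.int64(256), np.int64(272)), (197, np.int64(257), np.int64(273)), (205, np.int64(257), np.int64(272))] 210
```

View pics/w2b.png

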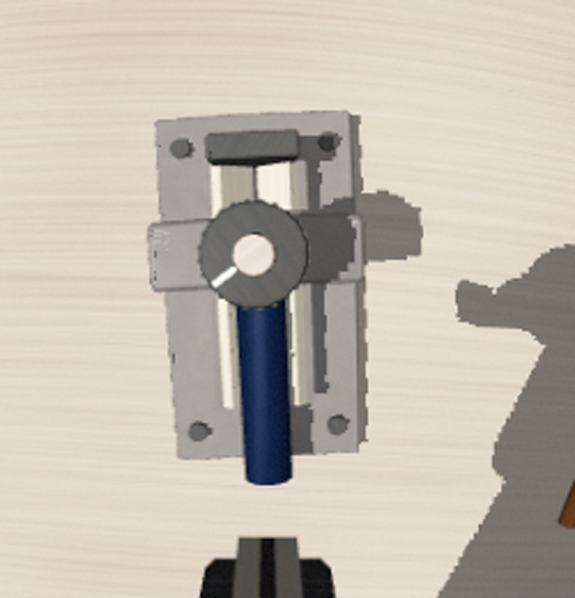

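The second view is clear. White knob cap at full-image (260,110.4), stop plate front near (259,72), near end at row 210. Next I triangulate.

Run:
```python
from h import *
import pickle
P1,P2=[pickle.load(open(f"w{i}.pkl","rb")) for i in(1,2)]
for n,a,P in(("w1",1,P1),("w2",2,P2)):
    im=cv2.imread(f"pics/{n}.png").astype(int)
    print(n,"cam",ray("wrist",(0,0),P)[0].round(4))
# white cap centroid
c=[]
for n,y0,y1 in(("w1",0,15),("w2",98,122)):
    im=cv2.imread(f"pics/{n}.png",0)[y0:y1,248:272];m=(im>185).astype(np.uint8)
    m=cv2.morphologyEx(m,cv2.MORPH_OPEN,np.ones((4,4),np.uint8))
    k,l,s,ce=cv2.connectedComponentsWithStats(m);i=1+np.argmax(s[1:,4]);c.append(ce[i]+[248,y0]);print(n,s[i],c[-1])
print("cap",meet([ray("wrist",c[0],P1),ray("wrist",c[1],P2)]))
print("cap side/top",[plane("wrist",c[1],z,P2).round(4) for z in(.16,.17,.18)])
print("end low",meet([ray("wrist",(264.5,137.5),P1),ray("wrist",(265,210.5),P2)]))
for z in(.03,.045,.06):print(z,plane("wrist",(264.5,137.5),z,P1).round(4),plane("wrist",(265,210.5),z,P2).round(4))
for rows in((146,),):
  a=plane("wrist",(262.8,141),.06,P2);b=plane("wrist",(264.9,197),.06,P2);print("axis",a,b,np.arctan2(*(a-b)[[1,0]]))
a=plane("wrist",(150+252/2.3,134/2.3),.06,P2);print("stop top edges",a,plane("wrist",(150+252/2.3,162/2.3),.06,P2))
for q in((156,122),(349,112),(358,452),(179,459)):print(plane("wrist",(150+q[0]/2.3,q[1]/2.3),.018,P2).round(4))
```

```text
w1 cam [ 0.5241 -0.11    0.4433]
w2 cam [ 0.6239 -0.1044  0.4431]
w1 [  4   0  17  14 201] [260.18905473   6.17412935]
w2 [  5   5  17  17 232] [260.70689655 111.18965517]
cap (array([ 0.61528529, -0.10002405,  0.17018475]), np.float64(9.12263978633218e-06))
cap side/top [array([ 0.615 , -0.0999,  0.16  ]), array([ 0.6153, -0.1   ,  0.17  ]), array([ 0.6156, -0.1002,  0.18  ])]
end low (array([ 0.47885314, -0.11063308,  0.06273852]), np.float64(5.693208813490656e-05))
0.03 [ 0.475  -0.1106  0.03  ] [ 0.4664 -0.1112  0.03  ]
0.045 [ 0.4767 -0.1106  0.045 ] [ 0.4721 -0.111   0.045 ]
0.06 [ 0.4785 -0.1106  0.06  ] [ 0.4778 -0.1107  0.06  ]
axis [ 0.57332042 -0.10290739  0.06      ] [ 0.49737819 -0.10958272  0.06      ] 0.08767481074699524
stop top edges [ 0.68028301 -0.09327258  0.06      ] [ 0.66435993 -0.09410983  0.06      ]
[ 0.6927 -0.0328  0.018 ]
[ 0.7046 -0.1503  0.018 ]
[ 0.4875 -0.1717  0.018 ]
[ 0.4764 -0.0541  0.018 ]
```

Knob axis (0.6155, −0.100), top at about 0.171, so the grip height is about 0.161, consistent with the text. Near end (0.478, −0.111), axis yaw about 0.087. Next I go behind the near end with the fingers shut.

Scaled: 0.269 m / 0.5 = 0.538, -0.108 m / 0.5 = -0.216, -0.033 rad / 6.2832 = -0.0053.

```bash
echo '[[-0.11,0,0,0,0,0,0],[-0.216,0.002,0.06,0,0,-0.0053,0],[-0.216,0.002,0.18,0,0,-0.0053,0],[-0.216,0.002,0.3,0,0,-0.0053,0],[-0.216,0.002,0.42,0,0,-0.0053,0],[-0.216,0.002,0.5,0,0,-0.0053,0],[-0.216,0.002,0.538,0,0,-0.0053,0],[-0.216,0.002,0.538,0,0,-0.0053,0],[-0.216,0.002,0.538,0,0,-0.0053,0]]' | python3 jog.py
python3 - <<'E'
from h import *
im=eyes.camera("wrist");p,r=toolpose();print(p.round(4),r.as_matrix().round(3).tolist(),np.round(ctrl.get_obs()["wrist_force"],2))
cv2.imwrite("pics/w3.png",cv2.resize(im[60:380,120:420],None,fx=1.8,fy=1.8,interpolation=2))
E
```

```text
time_s: 3.32
eef_pos: [0.4419, -0.1141, 0.0337]
eef_rot: [0.001, 0.999, 0.044, 0.001]
wrist_force: [0.8, -0.2, 0.5]
opening: 0.003
grasp_force: 0.0
[ 0.4422 -0.1141  0.0339] [[0.996, 0.087, 0.003], [0.087, -0.996, -0.001], [0.002, 0.002, -1.0]] [-0.01 -0.28 -0.31]
```

View pics/w3.png

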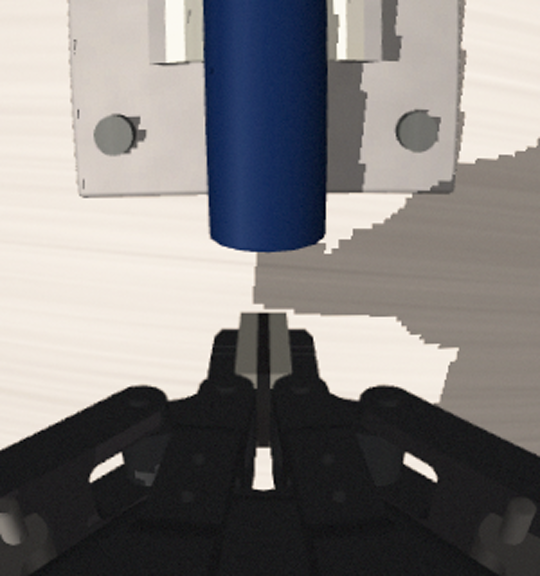

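The fingers (264) line up with the rod (268) in the crop, with a clear gap. Pushing gently.

Scaled: 0.037 m / 0.5 = 0.074, 0.034 m / 0.5 = 0.068.

```bash
echo '[[0.012,0,0,0,0,0,0],[0.024,0,0,0,0,0,0],[0.032,0,0,0,0,0,0],[0.038,0,0,0,0,0,0],[0.044,0,0,0,0,0,0],[0.05,0,0,0,0,0,0],[0.056,0,0,0,0,0,0],[0.062,0,0,0,0,0,0],[0.068,0,0,0,0,0,0],[0.074,0,0,0,0,0,0]]' | python3 jog.py | grep -E "pos|force"
echo '[[0.006,0,0,0,0,0,0],[0.012,0,0,0,0,0,0],[0.016,0,0,0,0,0,0]]' | python3 jog.py | grep -E "pos|wrist"
```

```text
eef_pos: [0.4782, -0.11, 0.0322]
wrist_force: [-2.5, -0.2, 0.7]
grasp_force: 1.1
eef_pos: [0.4862, -0.1092, 0.0322]
wrist_force: [-1.9, 1.9, 0.7]
```

Scaled: 0.003 m / 0.5 = 0.006, 0.0015 m / 0.5 = 0.003.

```bash
echo '[[0.003,0,0,0,0,0,0],[0.006,0,0,0,0,0,0]]' | python3 jog.py | grep -E "pos|wrist"
echo '[[0.003,0,0,0,0,0,0],[0.006,0,0,0,0,0,0]]' | python3 jog.py | grep -E "pos|wrist"
python3 - <<'E'
from h import *
im=eyes.camera("top");P=eyes.camera_params("top")
cv2.imwrite("pics/t4.png",im)
print(np.round(ctrl.get_obs()["wrist_force"],2))
E
```

```text
eef_pos: [0.489, -0.109, 0.0322]
wrist_force: [-2.8, 1.5, 0.7]
eef_pos: [0.4922, -0.1089, 0.0323]
wrist_force: [-3.3, 1.8, 1.0]
[-1.19  0.95 -0.08]
```

Scaled: 0.002 m / 0.5 = 0.004, 0.001 m / 0.5 = 0.002.

```bash
echo '[[0.002,0,0,0,0,0,0],[0.004,0,0,0,0,0,0]]' | python3 jog.py | grep -E "pos|wrist"
echo '[[0.002,0,0,0,0,0,0],[0.004,0,0,0,0,0,0]]' | python3 jog.py | grep -E "pos|wrist"
echo '[[0.002,0,0,0,0,0,0]]' | python3 jog.py | grep -E "pos|wrist"
```

```text
eef_pos: [0.4942, -0.1088, 0.0323]
wrist_force: [-2.0, 1.4, -0.2]
eef_pos: [0.4962, -0.1086, 0.0323]
wrist_force: [-2.4, 0.8, 0.2]
eef_pos: [0.4972, -0.1085, 0.0323]
wrist_force: [-1.6, 2.1, -0.1]
```

Scaled: 0.001 m / 0.5 = 0.002.

```bash
echo '[[0.002,0,0,0,0,0,0]]' | python3 jog.py | grep -E "pos|wrist"
echo '[[0.002,0,0,0,0,0,0]]' | python3 jog.py | grep -E "pos|wrist"
echo '[[0.002,0,0,0,0,0,0]]' | python3 jog.py | grep -E "pos|wrist"
```

```text
eef_pos: [0.4981, -0.1083, 0.0323]
wrist_force: [-2.7, 0.5, -0.5]
eef_pos: [0.4992, -0.1083, 0.0323]
wrist_force: [-2.0, 1.4, 0.6]
eef_pos: [0.5001, -0.1082, 0.0323]
wrist_force: [-2.1, 1.7, -0.1]
```

Scaled: 0.001 m / 0.5 = 0.002.

```bash
for i in 1 2 3 4; do
:; done
echo '[[0.002,0,0,0,0,0,0]]' | python3 jog.py | grep -E "pos|wrist"
echo '[[0.002,0,0,0,0,0,0]]' | python3 jog.py | grep -E "pos|wrist"
echo '[[0.002,0,0,0,0,0,0]]' | python3 jog.py | grep -E "pos|wrist"
```

```text
eef_pos: [0.5011, -0.1081, 0.0323]
wrist_force: [-2.7, 1.9, 0.6]
eef_pos: [0.5021, -0.108, 0.0323]
wrist_force: [-2.3, 2.6, 0.1]
eef_pos: [0.5031, -0.1079, 0.0323]
wrist_force: [-2.9, 1.7, -0.0]
```

Scaled: 0.001 m / 0.5 = 0.002.

```bash
echo '[[0.002,0,0,0,0,0,0]]' | python3 jog.py | grep -E "pos|wrist"
echo '[[0.002,0,0,0,0,0,0]]' | python3 jog.py | grep -E "pos|wrist"
```

```text
eef_pos: [0.5041, -0.1078, 0.0323]
wrist_force: [-2.3, 2.4, 0.2]
eef_pos: [0.5051, -0.1077, 0.0323]
wrist_force: [-2.5, 1.6, 0.8]
```

Scaled: 0.001 m / 0.5 = 0.002.

```bash
echo '[[0.002,0,0,0,0,0,0]]' | python3 jog.py | grep -E "pos|wrist"
echo '[[0.002,0,0,0,0,0,0]]' | python3 jog.py | grep -E "pos|wrist"
```

```text
eef_pos: [0.5061, -0.1076, 0.0323]
wrist_force: [-2.6, 2.0, 0.5]
eef_pos: [0.5062, -0.1075, 0.0322]
wrist_force: [-9.0, 0.5, 5.4]
```

Scaled: 0.001 m / 0.5 = 0.002.

```bash
echo '[[0.002,0,0,0,0,0,0]]' | python3 jog.py | grep -E "pos|wrist"
echo '[[0.002,0,0,0,0,0,0]]' | python3 jog.py | grep -E "pos|wrist"
```

```text
eef_pos: [0.5062, -0.1074, 0.0321]
wrist_force: [-13.5, -1.0, 10.0]
eef_pos: [0.5062, -0.1074, 0.0321]
wrist_force: [-18.2, -1.2, 13.5]
```

Home against the stop: the TCP stalled at x=0.5062 and the reaction rose sharply. I'm backing off, rising, and winding the wrist back so one pass can cover the turning.

Scaled: -0.24 m / 0.5 = -0.48, 0.1065 m / 0.5 = 0.213, -0.18 rad / 6.2832 = -0.0286.

```bash
echo '[[-0.006,0,0,0,0,0,0],[-0.02,0,0,0,0,0,0],[-0.06,0,-0.04,0,0,0,0],[-0.06,0,-0.16,0,0,0,0],[-0.06,0,-0.28,0,0,-0.0286,0.3],[-0.06,0,-0.4,0,0,-0.0573,1],[0,0,-0.48,0,0,-0.0859,1],[0.1,0.002,-0.48,0,0,-0.1146,1],[0.213,0.004,-0.48,0,0,-0.1432,1],[0.213,0.004,-0.48,0,0,-0.1719,1]]' | python3 jog.py | grep -E "pos|wrist"
echo '[[0,0,0,0,0,-0.0286,1],[0,0,0,0,0,-0.0573,1],[0,0,0,0,0,-0.0859,1],[0,0,0,0,0,-0.1146,1],[0,0,0,0,0,-0.1432,1],[0,0,0,0,0,-0.1719,1],[0,0,0,0,0,-0.2005,1],[0,0,0,0,0,-0.2292,1],[0,0,0,0,0,-0.2578,1],[0,0,0,0,0,-0.2865,1]]' | python3 jog.py | grep -E "pos|wrist"
echo '[[0,0,0,0,0,-0.0286,1],[0,0,0,0,0,-0.0573,1],[0,0,0,0,0,-0.0859,1],[0,0,0,0,0,-0.1146,1],[0,0,0,0,0,-0.1432,1],[0,0,0,0,0,-0.1719,1],[0,0,0,0,0,-0.1719,1],[0,0,0,0,0,-0.1719,1]]' | python3 jog.py
python3 - <<'E'
from h import *
import pickle
P=eyes.camera_params("wrist");im=eyes.camera("wrist");pickle.dump(P,open("w5.pkl","wb"))
p,r=toolpose();print(p.round(4),r.as_matrix().round(3).tolist(),np.round(ctrl.get_obs()["q"],3))
cv2.imwrite("pics/w5.png",im)
cv2.imwrite("pics/s5.png",eyes.camera("side"))
cv2.imwrite("pics/w5b.png",cv2.resize(im,(800,600),interpolation=2))
E
```

```text
eef_pos: [0.6179, -0.1, 0.2701]
wrist_force: [-0.7, -0.2, 0.2]
eef_pos: [0.6156, -0.1004, 0.2725]
wrist_force: [-0.1, 0.7, 0.6]
time_s: 11.18
eef_pos: [0.6154, -0.1002, 0.2724]
eef_rot: [0.0, -0.436, 0.9, -0.0]
wrist_force: [0.0, 0.5, -0.5]
opening: 0.999
grasp_force: 0.0
[ 0.6154 -0.1002  0.2723] [[-0.619, -0.785, 0.0], [-0.785, 0.619, -0.0], [-0.0, -0.0, -1.0]] [-0.351  0.257  1.433  0.     1.451 -2.826]
```

View pics/w5b.png

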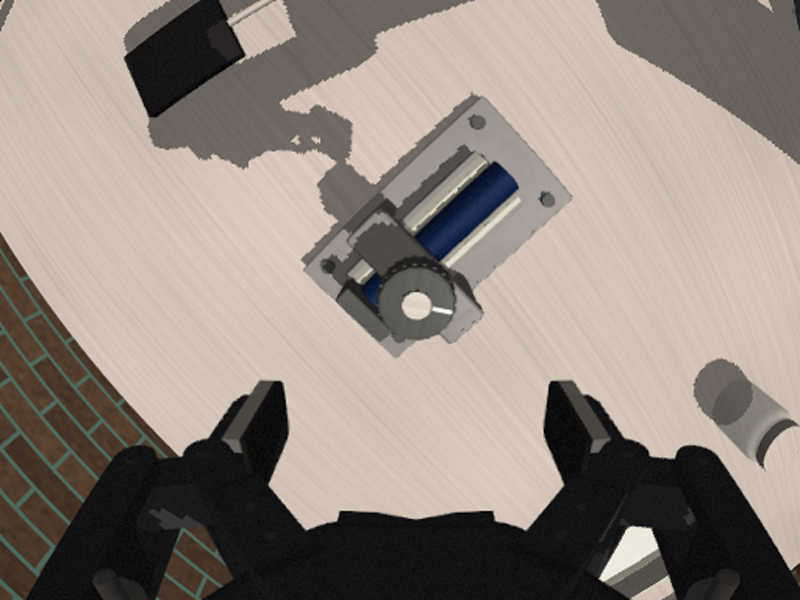

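The bar reaches the stop: blue meets the dark plate near (370,290). The knob cap is at (417,305), in line with the gripper centre. I'm refining the knob axis and checking the home gap.

Run:
```python
from h import *
import pickle
P2,P5=[pickle.load(open(f"w{i}.pkl","rb")) for i in(2,5)]
c=[]
for n,y0,x0 in(("w2",98,248),("w5",180,250)):
    im=cv2.imread(f"pics/{n}.png",0)[y0:y0+30,x0:x0+34 if n=="w5" else x0+24];m=(im>185).astype(np.uint8)
    m=cv2.morphologyEx(m,cv2.MORPH_OPEN,np.ones((6,6),np.uint8))
    k,l,s,ce=cv2.connectedComponentsWithStats(m);i=1+np.argmax(s[1:,4]);c.append(ce[i]+[x0,y0]);print(n,s[i],c[-1])
print("cap",meet([ray("wrist",c[0],P2),ray("wrist",c[1],P5)]))
print(plane("wrist",c[1],.171,P5),plane("wrist",c[0],.171,P2))
```

```text
w2 [  5   6  16  16 224] [260.5625     111.33035714]
w5 [  9   9  17  16 231] [267.14285714 196.46320346]
cap (array([ 0.61511198, -0.09977045,  0.17756932]), np.float64(0.0003776148695777766))
[ 0.61614517 -0.09780931  0.171     ] [ 0.6151762  -0.09992237  0.171     ]
```

Scaled: 0.133 m / 0.5 = 0.266, 0.125 m / 0.5 = 0.25.

```bash
echo '[[-0.002,0.001,0.1,0,0,0,1],[-0.002,0.001,0.2,0,0,0,1],[-0.002,0.001,0.25,0,0,0,1],[-0.002,0.001,0.266,0,0,0,1],[-0.002,0.001,0.266,0,0,0,1]]' | python3 jog.py | grep -E "pos|wrist"
echo '[[0,0,0,0,0,0,0.6],[0,0,0,0,0,0,0.6],[0,0,0,0,0,0,0.6],[0,0,0,0,0,0,0.6]]' | python3 jog.py | grep -E "pos|force|open"
python3 - <<'E'
from h import *
cv2.imwrite("pics/w6.png",cv2.resize(eyes.camera("wrist")[120:384,120:420],None,fx=2,fy=2,interpolation=2))
E
```

```text
eef_pos: [0.6158, -0.0991, 0.1396]
wrist_force: [-0.1, 0.5, 0.8]
eef_pos: [0.6157, -0.099, 0.1396]
wrist_force: [0.3, -0.7, 0.1]
opening: 0.604
grasp_force: 0.0
```

View pics/w6.png

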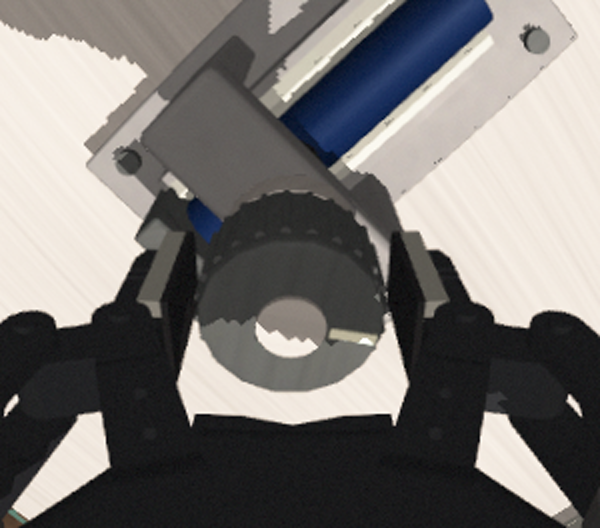

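The knob (197–385) sits centred between the pads (about 192–395), with the fingertips well below its top. Closing now.

```bash
echo '[[0,0,0,0,0,0,0.0],[0,0,0,0,0,0,0],[0,0,0,0,0,0,0.0]]' | python3 jog.py | grep -E "pos|force|open"
cat > ob.py <<'E'
from bench import ctrl, eyes
import numpy as np
o=ctrl.get_obs();print(round(o["time_s"],2),"p",np.round(o["eef_pos"],4)," F",np.round(o["wrist_force"],1),"T",np.round(o["torque"],3),"q6",round(o["q"][5],3),round(o["opening"],3))
E
python3 ob.py
echo '[[0,0,0,0,0,0.0127,0],[0,0,0.0006,0,0,0.0255,0],[0,0,0.001,0,0,0.0382,0]]' | python3 jog.py >/dev/null; python3 ob.py
```

```text
eef_pos: [0.6159, -0.0992, 0.1398]
wrist_force: [0.4, -1.2, 3.8]
opening: 0.5
grasp_force: 61.0
12.82 p [ 0.6159 -0.0992  0.1398]  F [ 0.4 -1.2  3.8] T [-0.107 -0.023 -0.022] q6 -2.827 0.5
13.2 p [ 0.6157 -0.099   0.1395]  F [-1.4  0.4  6. ] T [0.086 0.274 0.158] q6 -2.584 0.501
```

Scaled: 0.0005 m / 0.5 = 0.001, 0.0003 m / 0.5 = 0.0006, 0.2 rad / 6.2832 = 0.0318.

```bash
echo '[[0,0,0.0006,0,0,0.0159,0],[0,0,0.001,0,0,0.0318,0]]' | python3 jog.py >/dev/null; python3 ob.py
echo '[[0,0,0.0006,0,0,0.0159,0],[0,0,0.001,0,0,0.0318,0]]' | python3 jog.py >/dev/null; python3 ob.py
echo '[[0,0,0.0006,0,0,0.0159,0]]' | python3 jog.py >/dev/null; python3 ob.py
echo '[[0,0,0.0004,0,0,0.0159,0]]' | python3 jog.py >/dev/null; python3 ob.py
echo '[[0,0,0.0004,0,0,0.0159,0]]' | python3 jog.py >/dev/null; python3 ob.py
echo '[[0,0,0.0006,0,0,0.0159,0]]' | python3 jog.py >/dev/null; python3 ob.py
echo '[[0,0,0.0004,0,0,0.0159,0]]' | python3 jog.py >/dev/null; python3 ob.py
echo '[[0,0,0.0004,0,0,0.0159,0]]' | python3 jog.py >/dev/null; python3 ob.py
```

```text
13.45 p [ 0.6156 -0.0988  0.139 ]  F [-1.4 -0.1  6.2] T [0.174 0.383 0.2  ] q6 -2.383 0.5
13.7 p [ 0.6155 -0.0986  0.1385]  F [-2.4  1.   6.3] T [0.285 0.387 0.113] q6 -2.183 0.504
13.82 p [ 0.6155 -0.0984  0.1382]  F [-1.5  0.8  7.2] T [0.407 0.367 0.138] q6 -2.083 0.498
13.95 p [ 0.6155 -0.0983  0.138 ]  F [-2.   1.6  7.3] T [0.461 0.356 0.193] q6 -1.983 0.498
14.07 p [ 0.6155 -0.0982  0.1378]  F [-2.6  3.1  7.6] T [0.502 0.407 0.145] q6 -1.883 0.5
14.2 p [ 0.6155 -0.0981  0.1375]  F [-2.8  3.6  8.7] T [0.632 0.431 0.197] q6 -1.784 0.499
14.32 p [ 0.6155 -0.0979  0.1374]  F [-2.5  3.2  7.9] T [0.666 0.415 0.186] q6 -1.684 0.499
14.45 p [ 0.6156 -0.0979  0.1374]  F [-2.3  3.9  9.5] T [0.764 0.408 0.069] q6 -1.583 0.498
```

Scaled: 0.05 rad / 6.2832 = 0.008.

```bash
echo '[[0,0,0,0,0,0.008,0]]' | python3 jog.py >/dev/null; python3 ob.py
echo '[[0,0,0,0,0,0.008,0]]' | python3 jog.py >/dev/null; python3 ob.py
echo '[[0,0,0,0,0,0.008,0]]' | python3 jog.py >/dev/null; python3 ob.py
echo '[[0,0,0,0,0,0.008,0]]' | python3 jog.py >/dev/null; python3 ob.py
echo '[[0,0,0,0,0,0.008,0]]' | python3 jog.py >/dev/null; python3 ob.py
echo '[[0,0,0,0,0,0.008,0]]' | python3 jog.py >/dev/null; python3 ob.py
```

```text
14.57 p [ 0.6156 -0.0978  0.1373]  F [-2.4  4.8  7.5] T [0.738 0.349 0.026] q6 -1.534 0.5
14.7 p [ 0.6156 -0.0977  0.1373]  F [-3.4  4.2  7.5] T [ 0.777  0.306 -0.011] q6 -1.485 0.497
14.82 p [ 0.6157 -0.0977  0.1373]  F [-2.8  3.7  8.3] T [ 0.792  0.319 -0.096] q6 -1.435 0.499
14.95 p [ 0.6157 -0.0976  0.1373]  F [-1.9  5.2  7.7] T [ 0.852  0.251 -0.089] q6 -1.385 0.497
15.07 p [ 0.6157 -0.0976  0.1373]  F [-1.8  4.9  8.1] T [ 0.837  0.272 -0.072] q6 -1.335 0.495
15.2 p [ 0.6158 -0.0975  0.1373]  F [-2.1  5.7  8.5] T [0.777 0.291 0.032] q6 -1.285 0.493
```

Scaled: 0.05 rad / 6.2832 = 0.008.

```bash
echo '[[0,0,0,0,0,0.008,0]]' | python3 jog.py >/dev/null; python3 ob.py
echo '[[0,0,0,0,0,0.008,0]]' | python3 jog.py >/dev/null; python3 ob.py
echo '[[0,0,0,0,0,0.008,0]]' | python3 jog.py >/dev/null; python3 ob.py
echo '[[0,0,0,0,0,0.008,0]]' | python3 jog.py >/dev/null; python3 ob.py
echo '[[0,0,0,0,0,0.008,0]]' | python3 jog.py >/dev/null; python3 ob.py
echo '[[0,0,0,0,0,0.008,0]]' | python3 jog.py >/dev/null; python3 ob.py
```

```text
15.32 p [ 0.6158 -0.0975  0.1373]  F [-1.1  5.4  8.3] T [0.8   0.245 0.108] q6 -1.235 0.497
15.45 p [ 0.6158 -0.0974  0.1373]  F [-2.2  5.9  7.4] T [0.863 0.209 0.238] q6 -1.185 0.496
15.57 p [ 0.6158 -0.0974  0.1373]  F [-0.8  5.1  7. ] T [0.845 0.161 0.226] q6 -1.135 0.497
15.7 p [ 0.6159 -0.0974  0.1373]  F [-0.4  5.7  7.3] T [0.973 0.103 0.203] q6 -1.085 0.496
15.82 p [ 0.616  -0.0973  0.1373]  F [-1.   5.8  7. ] T [0.958 0.029 0.1  ] q6 -1.035 0.493
15.95 p [ 0.616  -0.0973  0.1373]  F [-0.5  5.5  7.3] T [0.999 0.036 0.049] q6 -0.985 0.5
```

The sawtooth is clear (peaks near q6 −1.7 and −1.15) and Fz is steady, so the pad bears on the bar and the ratchet is slipping. The third click should end near q6 ≈ −0.25.

Scaled: 0.1 rad / 6.2832 = 0.0159.

```bash
echo '[[0,0,0,0,0,0.008,0],[0,0,0,0,0,0.0159,0]]' | python3 jog.py >/dev/null; python3 ob.py
echo '[[0,0,0,0,0,0.008,0],[0,0,0,0,0,0.0159,0]]' | python3 jog.py >/dev/null; python3 ob.py
echo '[[0,0,0,0,0,0.008,0],[0,0,0,0,0,0.0159,0]]' | python3 jog.py >/dev/null; python3 ob.py
echo '[[0,0,0,0,0,0.008,0]]' | python3 jog.py >/dev/null; python3 ob.py
echo '[[0,0,0,0,0,0.008,0]]' | python3 jog.py >/dev/null; python3 ob.py
echo '[[0,0,0,0,0,0.008,0],[0,0,0,0,0,0.0159,0]]' | python3 jog.py >/dev/null; python3 ob.py
echo '[[0,0,0,0,0,0.008,0],[0,0,0,0,0,0.0159,0]]' | python3 jog.py >/dev/null; python3 ob.py
echo '[[0,0,0,0,0,0.008,0],[0,0,0,0,0,0.0159,0]]' | python3 jog.py >/dev/null; python3 ob.py
```

```text
16.2 p [ 0.6161 -0.0972  0.1373]  F [0.4 7.3 6.6] T [ 1.031 -0.039 -0.033] q6 -0.885 0.5
16.45 p [ 0.6162 -0.0972  0.1373]  F [0.7 5.3 6.4] T [ 0.997 -0.087 -0.051] q6 -0.785 0.496
16.7 p [ 0.6163 -0.0971  0.1373]  F [1.5 6.2 7.7] T [ 0.989 -0.09   0.088] q6 -0.685 0.499
16.82 p [ 0.6163 -0.0971  0.1373]  F [1.  5.9 6.3] T [ 1.022 -0.11   0.217] q6 -0.635 0.497
16.95 p [ 0.6164 -0.0971  0.1373]  F [2.  6.9 5.8] T [ 0.988 -0.228  0.171] q6 -0.585 0.498
17.2 p [ 0.6166 -0.0971  0.1374]  F [2.4 6.3 5.3] T [ 1.022 -0.382  0.08 ] q6 -0.485 0.501
17.45 p [ 0.6167 -0.0971  0.1373]  F [2.3 6.3 4.4] T [ 1.078 -0.383 -0.038] q6 -0.385 0.5
17.7 p [ 0.6168 -0.0971  0.1374]  F [3.  6.  6.2] T [ 1.05  -0.486 -0.135] q6 -0.285 0.499
```

Scaled: 0.09 rad / 6.2832 = 0.0143.

```bash
echo '[[0,0,0,0,0,0.008,0],[0,0,0,0,0,0.0143,0],[0,0,0,0,0,0.0143,0]]' | python3 jog.py >/dev/null; python3 ob.py
echo '[[0,0,0,0,0,0,0.6],[0,0,0,0,0,0,0.8],[0,0,0,0,0,0,1],[0,0,0,0,0,0,1],[0,0,0,0,0,0,1]]' | python3 jog.py >/dev/null; python3 ob.py
echo '[[0,0,-0.04,0,0,0,1],[0,0,-0.12,0,0,0,1],[0,0,-0.22,0,0,0,1],[0,0,-0.26,0,0,0,1],[0,0,-0.26,0,0,0,1],[0,0,-0.26,0,0,0,1]]' | python3 jog.py >/dev/null; python3 ob.py
python3 - <<'E'
from h import *
im=eyes.camera("wrist");cv2.imwrite("pics/w7.png",cv2.resize(im,(800,600),interpolation=2))
E
```

```text
18.07 p [ 0.6169 -0.0971  0.1373]  F [3.  7.3 5. ] T [ 0.972 -0.508 -0.017] q6 -0.196 0.499
18.7 p [ 0.6155 -0.0991  0.1363]  F [-1.1  0.4  0.7] T [ 0.027  0.045 -0.021] q6 -0.197 0.998
19.45 p [ 0.6146 -0.0987  0.2646]  F [-0.5  0.3  0.1] T [ 0.022  0.028 -0.042] q6 -0.197 1.006
```

View pics/w7.png

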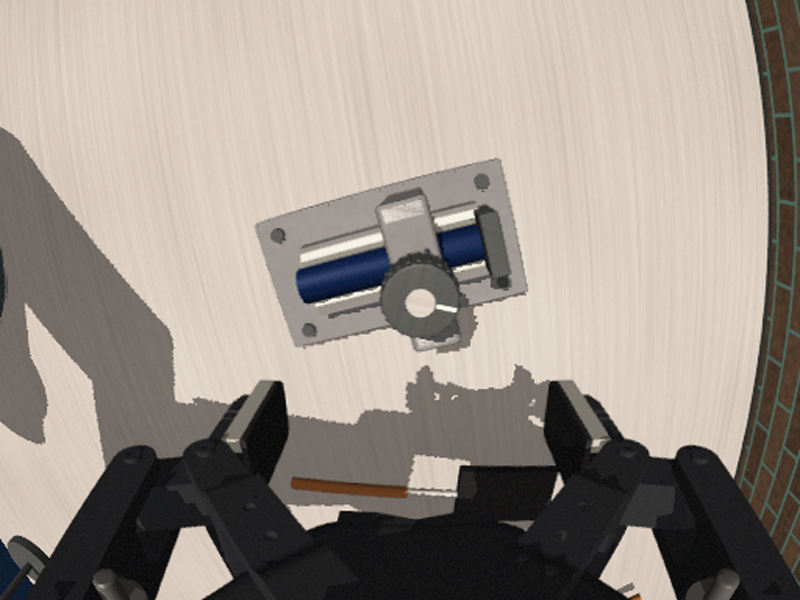

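The bar meets the stop at (485,245). The knob mark kept its place relative to the gripper, so there was no slip in the grip, and the gripper is clear of everything. Handing in.

```bash
python3 -c "
from bench import ctrl, eyes
print(ctrl.hand_in())"
```

```text
the job is handed in; nothing more can be done
None
```

I pushed the bar home against the stop, clamped it with three ratchet clicks counted from the torque sawtooth, let go and handed the job in at about 19.5 s; the push peaked at about 23 N against the stop.

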